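Open the instrument drawer and index the sizing gauge

TASK

Pull the white cabinet's drawer out to its stop, then slide the black block of the sizing gauge inside it along its rail, away from the end where it starts, until you feel its spring ball click into the notch. Finish while still holding the block in your fingers, at rest in that notch, with the drawer still fully out and the instruments lying about left where they are.

Things in the scene. Friction and masses are not known exactly. Their poses are not given: they have to be found in the camera images.
- drawer_handle (a point): Middle of the drawer's bar handle: a level steel bar 120 mm long, 12 mm thick, its centre 45 mm in front of the drawer front, 40 mm below the cabinet's top and 33 mm below the front's top edge. Axes are the cabinet's: x points from the front into the cabinet, away from the robot (the drawer opens along -x), y to the left seen from the robot, z up.
- drawer (a joint): How far the drawer is out, m: 0 shut, 0.15 at its stop. Runs with about 4 N of friction, stays where it is left. The cabinet is fixed to the bench, 220 mm deep (x), 340 mm wide (y), 120 mm high, turned by up to 0.2 rad.
- gauge_mid (a point): Middle of the gauge's bed, level with the top of its two side rails. The bed, 60 mm by 236 mm, is screwed to the drawer's floor, hidden until the drawer is out; its middle is 60 mm behind the drawer front's inner face. Axes as the cabinet's: the rail runs along y. With the drawer out, it lies about 75 mm in front of the cabinet's front. A notched round bar lies between the rails.
- slider_grip (a point): Grip point in the gauge's sliding block: an upright black block 22 mm along x, 24 mm along y, 44 mm high; this point is 20 mm below its top and 31 mm above the side rails. Axes as the cabinet's. A thin steel plunger pin stands up to 10 mm above its top. At least 45 mm of free space on both sides along y.
- slider (a joint): Block's place along its rail, m: 0 at the right-hand end (cabinet -y), grows towards +y, 0.12 at the left stop. Starts at 0 to 0.025. The notch, a gap with rounded lips in the round steel bar between the side rails, visible from above, lies anywhere from 0.055 to 0.10, new each time. It slides with about 2 N; leaving the notch takes about 13 N, below that it sits firm within about 1 mm.
- plunger (a joint): How far the block's spring ball, with the pin on top, has dropped, m: about 0.001 while the ball rides on the plain bar, about 0.005 when it is seated in the notch. Near the notch the spring draws the block in with up to 8 N over the last 8 mm.
- mallet: Bystander: steel-headed mallet with black handle, 250 mm long, 44 mm high, on the bench to the right; origin under the middle.
- osteotome: Bystander: flat steel chisel with round black handle, 240 mm long, 22 mm high, on the bench to the left; origin under the middle.
- trial: Bystander: C-shaped steel knee trial, about 65 mm across, 30 mm high, on the bench to the right; origin at the middle of its underside.
- dish: Bystander: round steel dish, 110 mm across, 45 mm high, on the bench to the left; origin at the middle of its underside.

How it is judged (in metres and radians):
On the way, in this order (a step that is already met when the one before it is completed fails the run):
1. the drawer is out at its stop (value of joint drawer above 0.142 m), for 0.2 s.
2. the block's ball is seated in the notch, the block held by the fingers and at rest (value of joint plunger above 0.0035 m and contact force between the fingers and slider above 1.5 N and velocity of joint slider between -0.004 and 0.004 m/s), for 0.3 s.
At the end, for the whole second after the job is handed in: The fingers still hold the block (more than 1.5 N between them), its ball is seated in the notch (reading above 3.5 mm, 5 when fully seated, 1 outside), the block is at rest (under 4 mm/s) and the drawer is within 12 mm of its stop (all of step 2 and value of joint drawer above 0.138 m); the arm keeps its last pose, push and grip.
It fails at once if a bystander (mallet, chisel, knee trial, dish) was moved by more than 30 mm (distance of any of mallet, osteotome, trial, dish from where it was at the start of the episode above 0.03 m).
It also fails if it takes over 58 s, if anything falls off the work surface, if the arm or the gripper's body presses on something with over 40 N, if the wrist force passes 120 N, or if a joint passes its speed limit or range.

ROBOT

A 6-joint arm with a two-finger parallel gripper is mounted at the origin on the work surface. World frame = base frame: x ahead of the robot, y to its left, z up, the work surface at z = 0. Lengths are in m, angles in degrees, forces in N, time in s.
With the tool pointing down it reaches from about 0.3 to 0.85 m from the base axis. Payload 5.4 kg.
Tool frame: the origin (TCP) lies midway between the tips of the shut fingers; the grasp point (between the pads) lies env.tcp_to_grasp behind it (env.tcp_to_grasp is the distance from the TCP to the grasp point, in m); z points along the fingers, y is the direction in which the jaws open and shut (so a half turn about z gives the same grasp; the last joint's range is limited). The gripper opens to 85 mm and grips with 20 to 120 N. Pads are 22 mm wide; open, the fingers measure 114 mm over their backs; the gripper's body (76 mm by 85 mm) begins 54 mm behind the grasp point. The pads swing forward as they close: fully open they stand 13 mm farther back than shut.
Start: joints at [52.535, 9.076, 91.501, -0, 79.423, -12.038], TCP at [0.247, 0.519, 0.231] pointing down, gripper open.
Joint ranges: [-166.64, 166.64], [-54.1, 131.32], [10.49, 154.53], [-73.88, 253.88], [9.74, 151.15], [-171.62, 171.62]. Speed limits (degrees/s): [147.25, 147.25, 180, 180, 180, 180].

INTERFACE

Orientations are given as a 3x3 rotation matrix whose columns are the frame's x, y, z axes.
In Python, from station import env, camera, camera_model gives the robot as it stands.
- The arm moves only by the tool carry_out, never from a script. Its argument "rows" is text: rows parted by semicolons, each of 5 numbers parted by spaces: the closure, from 0 (fully open) to 1 (shut), then the shift along the tool's x, y, z in m, then the turn about the tool's z in rad. A call has 1 to 8 rows; each row shifts and turns the commanded pose from where the row before left it, along the tool's axes as they then stand; what a row does not reach is not made up. A row lasts 1/12 s, in which the tool goes at most 41.7 mm and 7.16 degrees, less where a joint would pass 70% of its speed; a pose out of reach is approached as far as the arm can. A call is refused whole if a number of a shift passes 0.0417 or a number of a turn 0.125, either way. A call with a gripper value outside its range is refused whole. The fingers move at their own pace and stop on an object; "squeeze" is the grip in N (left out, the last holds). Time passes only in rows, so rows that do not move let the fingers close. It gives the time, the measured TCP pose, the force and the opening at its end, in the units of the state.
- env.get_obs(): the state, without advancing time (a new reading comes with each control period).
- camera(name): name is "side" or "top"; returns the picture (420x560x3 uint8, red, green, blue); there is no depth.
- camera_model(name): a dict with "intrinsics" (3x3 intrinsics, pixels), "R" (3x3) and "t" (3): a world point X has camera coordinates R X + t. Camera axes: x right, y down, z forward; pixel columns grow to the right and rows downward; lengths in m; the calibration is good to about 2 mm. A picture is of the moment at which its call begins. camera_model takes no time and is no camera call.
- env.close_job(): hands the job in, once; it reports no verdict.
The state is a dict: "time_s": time; "joint_pos": joint angles; "joint_velocities": joint speeds; "joint_efforts": joint torques, N m; "tool_pos": TCP position; "eef_rot": TCP orientation; "force": force on the tool from outside, world axes, zero at the start; "wrist_torque": the same for the moment, N m; "opening": finger opening in m.
Only numpy, scipy, OpenCV 4.12 (cv2) and the standard library are available. Lean on these libraries where they do the work, as an engineer would, in place of code of your own. Each camera call takes 0.05 s, during which the arm holds its last target.

## Working session

There is one attempt and no reset: what is moved stays moved. The work goes in short steps, Python scripts to look and compute and a tool call to move; the robot and the scene stay as the last step left them, time stands still between calls to the robot, and variables do not carry over. Pictures are saved under pics/ and viewed, and the job is handed in when it is done.

Besides the shell and the picture viewer there is one more tool, called after ">>>" as name(argument=value, ...), one argument or row to a line, values as JSON. carry_out: Moves the arm, as the interface text tells. Its arguments: {"type":"object","properties":{"rows":{"type":"string"},"squeeze":{"type":"number"}},"required":["rows"]}

```bash
ls; mkdir -p pics; python3 - <<'E'
from station import env,camera,camera_model
import cv2
o=env.get_obs(); print(o['time_s'],o['tool_pos'],o['eef_rot'],o['opening'],o['force'],env.tcp_to_grasp)
for n in('side','top'):
    cv2.imwrite(f'pics/{n}0.png',camera(n)[:,:,::-1]); m=camera_model(n); print(n,m)
E
```

```text
pics
0.0 [0.24653451 0.51878019 0.23027632] [[-9.03131272e-01  4.29362898e-01 -1.18636182e-03]
 [ 4.29364354e-01  9.03129993e-01 -1.57095728e-03]
 [ 3.96928173e-04 -1.92816212e-03 -9.99998062e-01]] 0.08520968522794163 [-0.40917801 -0.50946297  0.37473311] 0.0187
side {'intrinsics': array([[440.44865914,   0.        , 281.85192239],
       [  0.        , 440.44865914, 207.85112122],
       [  0.        ,   0.        ,   1.        ]]), 'R': array([[ 0.96647201, -0.25640348,  0.0137517 ],
       [-0.17929294, -0.71221566, -0.67867731],
       [ 0.1838094 ,  0.65345705, -0.73430783]]), 't': array([-0.57153765,  0.13487303,  1.30827729])}
top {'intrinsics': array([[385.81297117,   0.        , 287.37559425],
       [  0.        , 385.81297117, 204.69874805],
       [  0.        ,   0.        ,   1.        ]]), 'R': array([[-2.70774873e-02, -9.99633324e-01, -1.62007644e-04],
       [-9.96868127e-01,  2.70146308e-02, -7.43246126e-02],
       [ 7.43017362e-02, -1.85102350e-03, -9.97234088e-01]]), 't': array([0.0118621 , 0.58803518, 1.2270671 ])}
```

View pics/side0.png

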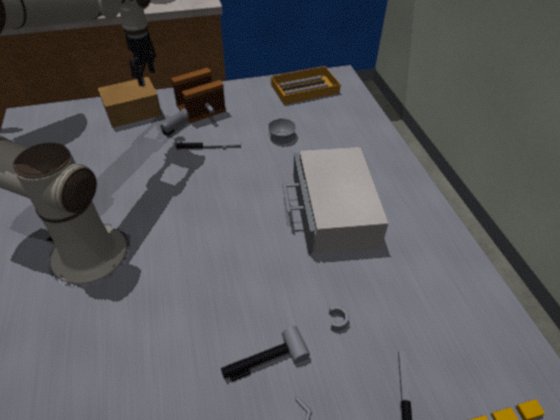

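View pics/top0.png

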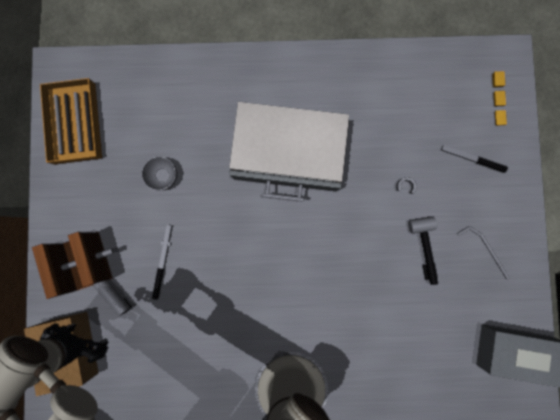

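The top view shows the cabinet's top at about (238,103)-(349,113)-(343,183)-(231,172), with the handle at about (287,191). The bystanders are well clear of it. Next I'll measure the top face.

```bash
cat > h.py <<'E'
import numpy as np,cv2
from station import env,camera,camera_model
def ray(n,px,z):
    m=camera_model(n);K,R,t=m['intrinsics'],m['R'],np.array(m['t'])
    d=R.T@np.linalg.solve(K,[px[0],px[1],1.]);c=-R.T@t
    return c+d*(z-c[2])/d[2]
def proj(n,X):
    m=camera_model(n);p=m['intrinsics']@(m['R']@np.array(X)+m['t']);return p[:2]/p[2]
def save(name,img,box=None,s=1):
    if box: x0,y0,x1,y1=box; img=img[y0:y1,x0:x1]
    cv2.imwrite('pics/'+name,cv2.resize(img,None,fx=s,fy=s,interpolation=cv2.INTER_CUBIC)[:,:,::-1])
E
python3 - <<'E'
from h import *
for n in('top','side'):
    im=cv2.imread(f'pics/{n}0.png'); 
    b=(220,90,360,210) if n=='top' else (270,135,400,265)
    save(f'{n}0z.png',im[:,:,::-1],b,4.5)
    hsv=cv2.cvtColor(im,cv2.COLOR_BGR2HSV); 
    print(n,im[140,290],im[250,250],im[190,340])
im=cv2.imread('pics/top0.png').astype(int)
m=((im[:,:,2]-im[:,:,0]>-8)&(im.sum(2)>430)).astype(np.uint8)
cs,_=cv2.findContours(m[90:210,220:360].copy(),0,2);c=max(cs,key=cv2.contourArea)+[220,90]
print(cv2.contourArea(c)); r=cv2.minAreaRect(c);P=cv2.boxPoints(r);print(P)
W=np.array([ray('top',p,.12) for p in P]);print(W.round(4));print(np.linalg.norm(W-np.roll(W,-1,0),axis=1))
ap=cv2.approxPolyDP(c,5,True)[:,0];print(ap);print(np.array([ray('top',p,.12) for p in ap]).round(4))
E
```

```text
top [175 176 179] [130 122 120] [110 102 100]
side [44 42 43] [128 120 118] [155 155 162]
7269.0
[[229.31     167.48618 ]
 [237.03705  101.25434 ]
 [348.6183   114.272156]
 [340.89124  180.504   ]]
[[ 0.6976  0.1674  0.12  ]
 [ 0.9005  0.1407  0.12  ]
 [ 0.8509 -0.1971  0.12  ]
 [ 0.6492 -0.1661  0.12  ]]
[0.20467353 0.34146566 0.20412908 0.33707008]
[[238 103]
 [230 167]
 [341 179]
 [347 115]]
[[ 0.895   0.1379  0.12  ]
 [ 0.699   0.1653  0.12  ]
 [ 0.6537 -0.1666  0.12  ]
 [ 0.8488 -0.1922  0.12  ]]
```

```bash
ls pics
```

```text
side0.png
side0z.png
top0.png
top0z.png
```

View pics/top0z.png

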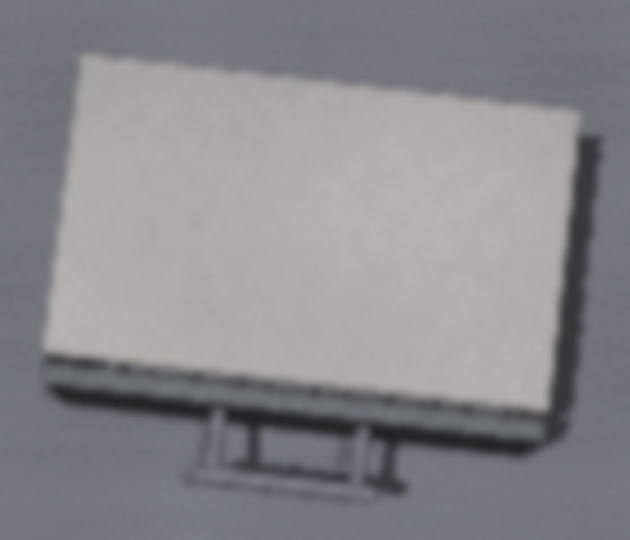

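View pics/side0z.png

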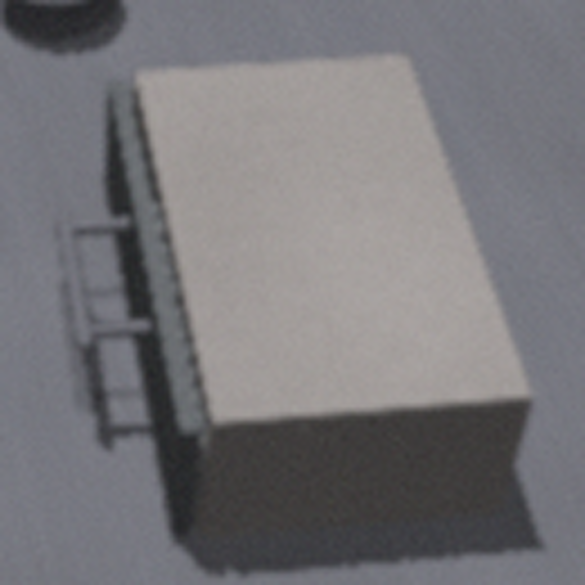

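```bash
python3 - <<'E'
from h import *
a=ray('top',(185/4.5+220,477/4.5+90),.08);b=ray('top',(375/4.5+220,496/4.5+90),.08)
print(a,b,(a+b)/2,np.linalg.norm(a-b),np.arctan2(*(-(a-b)[:2]))) 
y=-.14;ex=np.array([np.cos(y),np.sin(y),0]);ey=np.array([-ex[1],ex[0],0])
# cabinet centre from corners (238,103..), front edge mid
P=np.array([[238,102.5],[229.5,168.3],[341.5,181],[348.5,114.5]]);W=np.array([ray('top',p,.12) for p in P])
c=W.mean(0);print('centre',c,'depth',(W[0]-W[1])@ex,(W[3]-W[2])@ex,'w',(W[0]-W[3])@ey,(W[1]-W[2])@ey)
print('yaw',np.arctan2(*(-(W[1]-W[2])[:2]*[1,-1])) )
fr=(W[1]+W[2])/2;h=(a+b)/2
print('handle rel front mid',(h-fr)@ex,(h-fr)@ey)
print('side handle proj',proj('side',h), 'side measured ends', [(x/4.5+270,yy/4.5+135) for x,yy in((65,222),(90,345))], proj('side',a),proj('side',b))
E
```

```text
[0.61296589 0.07647288 0.08      ] [ 0.59633572 -0.05360794  0.08      ] [0.60465081 0.01143247 0.08      ] 0.13113955518949108 -3.014437512536225
centre [ 0.77237735 -0.01498222  0.12      ] depth 0.20353212198404982 0.20465424481791086 w 0.3377891219932447 0.3381598434900843
yaw -0.14097700541967456
handle rel front mid -0.06772489840754561 0.002505530159461993
side handle proj [285.39614392 196.27022568] side measured ends [(284.44444444444446, 184.33333333333334), (290.0, 211.66666666666669)] [282.59078376 181.71850558] [288.388072   211.78969465]
```

>>> carry_out(
  rows="0.6 0 0 0 0.12;0.6 0 0 0 0.12;0.6 0 0 0 0.12;0.6 0 0 0 0.12;0.6 0 0 0 0.12;0.6 0 0 0 0.12;0.6 0 0 0 0.12;0.6 0 0 0 0.12",
  squeeze=60,
)

```text
time_s: 0.77
tool_pos: [0.2467, 0.519, 0.2307]
eef_rot: [[-0.16, 0.987, -0.001], [0.987, 0.16, -0.001], [-0.001, -0.001, -1.0]]
force: [-0.3, -0.8, 0.1]
opening: 0.0337
```

>>> carry_out(
  rows="0.6 0 0 0 0.12;0.6 0 0 0 0.12;0.6 0 0 0 0.067;0.6 0 0 0 0",
)

```text
time_s: 1.1
tool_pos: [0.2467, 0.519, 0.2308]
eef_rot: [[0.141, 0.99, -0.001], [0.99, -0.141, -0.001], [-0.001, -0.001, -1.0]]
force: [-0.8, -0.0, -0.1]
opening: 0.0341
```

```bash
cat >> h.py <<'E'
CY=-.14; CX=np.array([np.cos(CY),np.sin(CY),0]);CYv=np.array([-CX[1],CX[0],0])
def rel(goal,yaw=None):
    o=env.get_obs();R=np.array(o['eef_rot']);p=np.array(o['tool_pos'])
    print('t',o['time_s'],'tcp',p.round(4),'open',round(o['opening'],4),'F',np.round(o['force'],1),'tilt',np.degrees(np.arccos(-R[2,2])).round(2))
    y=np.arctan2(R[1,1],R[0,1]);print('yaw of y',y)
    print('tool shift',(R.T@(np.array(goal)-p)).round(4))
    if yaw is not None:print('turn',-(yaw-y))
E
python3 - <<'E'
from h import *
rel([.605,.012,.18],-.14)
E
```

```text
t 1.1 tcp [0.2467 0.519  0.2308] open 0.0341 F [-0.8 -0.  -0.1] tilt 0.06
yaw of y -0.14156900428395225
tool shift [-0.4513  0.4263  0.051 ]
turn -0.0015690042839522356
```

>>> carry_out(
  rows="0.6 -0.025 0.024 0 0;0.6 -0.025 0.024 0 0;0.6 -0.025 0.024 0 0;0.6 -0.025 0.024 0 0;0.6 -0.025 0.024 0 0;0.6 -0.025 0.024 0 0;0.6 -0.025 0.024 0 0;0.6 -0.025 0.024 0 0",
)

```text
time_s: 1.77
tool_pos: [0.4096, 0.2929, 0.2311]
eef_rot: [[0.137, 0.991, -0.0], [0.991, -0.137, -0.0], [-0.0, -0.0, -1.0]]
force: [-0.0, 0.2, -0.3]
opening: 0.0345
```

>>> carry_out(
  rows="0.6 -0.025 0.024 0 0;0.6 -0.025 0.024 0 0;0.6 -0.025 0.024 0 0;0.6 -0.025 0.024 0 0;0.6 -0.025 0.024 0 0;0.6 -0.025 0.024 0 0;0.6 -0.025 0.024 0 0;0.6 -0.025 0.024 0 0",
)

```text
time_s: 2.43
tool_pos: [0.5719, 0.068, 0.231]
eef_rot: [[0.137, 0.991, -0.001], [0.991, -0.137, 0.0], [0.0, -0.001, -1.0]]
force: [1.1, 0.4, -0.0]
opening: 0.0342
```

>>> carry_out(
  rows="0.6 -0.025 0.021 0.025 0;0.6 -0.025 0.021 0.025 0;0.6 0 0 0 0;0.6 0 0 0 0",
)

```text
time_s: 2.77
tool_pos: [0.6048, 0.0131, 0.1785]
eef_rot: [[0.14, 0.99, -0.005], [0.99, -0.14, 0.001], [0.0, -0.005, -1.0]]
force: [-0.1, 0.4, 0.7]
opening: 0.0345
```

```bash
python3 - <<'E'
from h import *
rel([.605,.012,.13],-.14)
save('side1.png',camera('side'),(230,100,400,270),3.5)
save('top1.png',camera('top'),(200,90,360,240),3.5)
E
```

```text
t 2.7667 tcp [0.6048 0.0131 0.1785] open 0.0345 F [-0.1  0.4  0.7] tilt 0.3
yaw of y -0.14080018508783732
tool shift [-0.0011  0.0006  0.0485]
turn -0.0008001850878373018
```

View pics/side1.png

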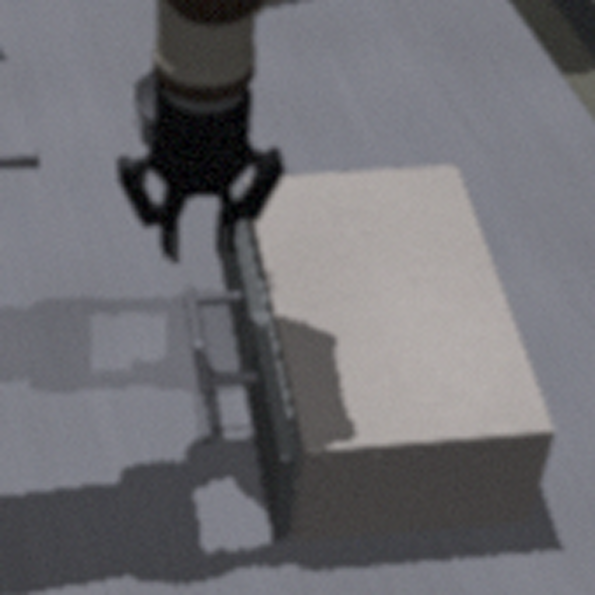

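View pics/top1.png

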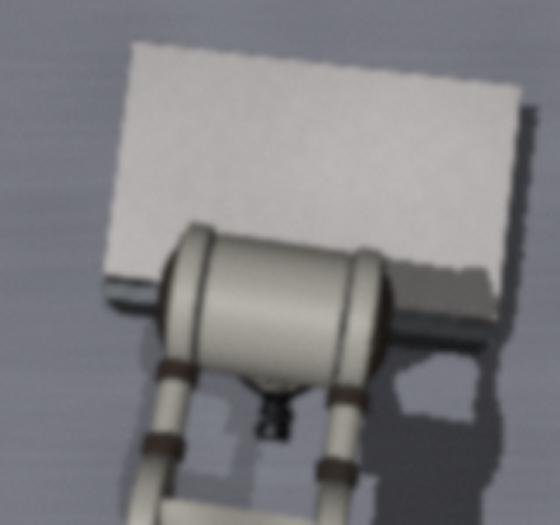

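>>> carry_out(
  rows="0.6 0 0.002 0.015 0;0.6 0 0 0.02 0;0.6 0 0 0.02 0;0.6 0 0 0.015 0;0.6 0 0 0.01 0;0.6 0 0 0 0",
)

```text
time_s: 3.37
tool_pos: [0.6066, 0.0153, 0.1001]
eef_rot: [[0.138, 0.99, -0.002], [0.991, -0.138, 0.001], [0.0, -0.002, -1.0]]
force: [-0.1, -0.1, -0.9]
opening: 0.0344
```

>>> carry_out(
  rows="0.6 0 0 0.01 0;0.6 0 0 0.01 0;0.6 0 0 0.01 0;0.6 0 0 0.006 0;0.6 0 0 0 0",
)

```text
time_s: 3.78
tool_pos: [0.6099, 0.0137, 0.0667]
eef_rot: [[0.14, 0.99, 0.004], [0.99, -0.14, -0.0], [0.0, 0.004, -1.0]]
force: [0.6, -0.0, 4.4]
opening: 0.0341
```

```bash
python3 - <<'E'
from h import *
rel([.605,.012,.0625],-.14)
save('side2.png',camera('side'),(230,100,400,270),3.5)
E
```

```text
t 3.7833 tcp [0.6099 0.0137 0.0667] open 0.0341 F [ 0.6 -0.   4.4] tilt 0.25
yaw of y -0.139959231041258
tool shift [-0.0024 -0.0046  0.0041]
turn 4.0768958742026795e-05
```

View pics/side2.png

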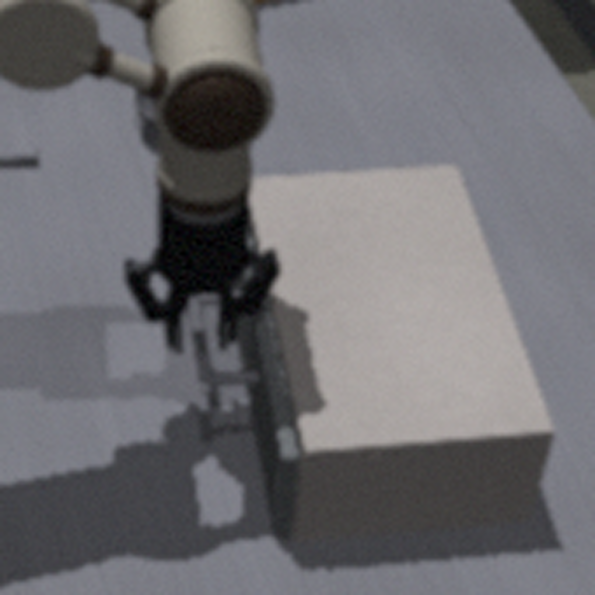

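>>> carry_out(
  rows="0.8 0 0 0 0;0.9 0 0 0 0;1 0 0 0 0;1 0 0 0 0;1 0 0 0 0;1 0 0 0 0",
)

```text
time_s: 4.33
tool_pos: [0.6083, 0.0139, 0.0654]
eef_rot: [[0.14, 0.99, 0.001], [0.99, -0.14, -0.0], [0.0, 0.001, -1.0]]
force: [2.0, -0.2, 1.2]
opening: 0.0097
```

>>> carry_out(
  rows="1 0 -0.005 0 0;1 0 -0.01 0 0;1 0 -0.015 0 0;1 0 -0.015 0 0;1 0 0 0 0",
)

```text
time_s: 4.75
tool_pos: [0.561, 0.0207, 0.0654]
eef_rot: [[0.139, 0.99, -0.003], [0.99, -0.139, 0.0], [-0.0, -0.003, -1.0]]
force: [-4.1, 0.9, 6.5]
opening: 0.0097
```

```bash
python3 - <<'E'
from h import *
rel([.605,.012,.0625],-.14)
save('side3.png',camera('side'),(230,100,400,270),3.5)
E
```

```text
t 4.75 tcp [0.561  0.0207 0.0654] open 0.0097 F [-4.1  0.9  6.5] tilt 0.18
yaw of y -0.13945428065916476
tool shift [-0.0025  0.0448  0.0028]
turn 0.000545719340835249
```

View pics/side3.png

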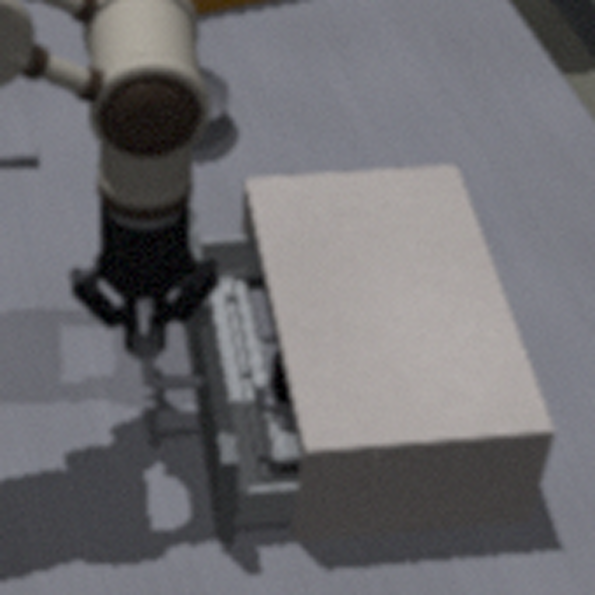

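The drawer is coming out: the gap at about (240,350) now shows the gauge rail. I'll pull on to the stop.

>>> carry_out(
  rows="1 0 -0.015 0 0;1 0 -0.015 0 0;1 0 -0.015 0 0;1 0 -0.015 0 0;1 0 -0.012 0 0;1 0 -0.01 0 0;1 0 -0.006 0 0;1 0 0 0 0",
)

```text
time_s: 5.47
tool_pos: [0.475, 0.0332, 0.0654]
eef_rot: [[0.139, 0.99, -0.002], [0.99, -0.139, 0.001], [0.001, -0.002, -1.0]]
force: [-2.8, 3.4, 6.0]
opening: 0.0099
```

>>> carry_out(
  rows="1 0 -0.005 0 0;1 0 -0.005 0 0;1 0 -0.005 0 0;1 0 0 0 0",
)

```text
time_s: 5.8
tool_pos: [0.4641, 0.0347, 0.0655]
eef_rot: [[0.14, 0.99, 0.008], [0.99, -0.14, 0.0], [0.001, 0.008, -1.0]]
force: [13.0, 2.9, -9.2]
opening: 0.01
```

>>> carry_out(
  rows="1 0 -0.002 0 0;1 0 0 0 0;1 0 0 0 0",
)

```text
time_s: 6.05
tool_pos: [0.4641, 0.0347, 0.0656]
eef_rot: [[0.141, 0.99, 0.012], [0.99, -0.141, 0.0], [0.002, 0.012, -1.0]]
force: [20.9, 2.5, -16.5]
opening: 0.0095
```

>>> carry_out(
  rows="1 0 -0.002 0 0;1 0 0 0 0;1 0 0 0 0",
)

```text
time_s: 6.3
tool_pos: [0.4641, 0.0347, 0.0656]
eef_rot: [[0.141, 0.99, 0.017], [0.99, -0.141, -0.0], [0.002, 0.017, -1.0]]
force: [29.6, 2.5, -26.6]
opening: 0.0094
```

```bash
python3 - <<'E'
from h import *
rel([.605,.012,.0625],-.14)
save('side4.png',camera('side'),(190,100,400,270),3.5)
E
```

```text
t 6.3 tcp [0.4641 0.0347 0.0656] open 0.0094 F [ 29.6   2.5 -26.6] tilt 0.98
yaw of y -0.14190238531958704
tool shift [-0.0026  0.1426  0.0055]
turn -0.00190238531958703
```

View pics/side4.png

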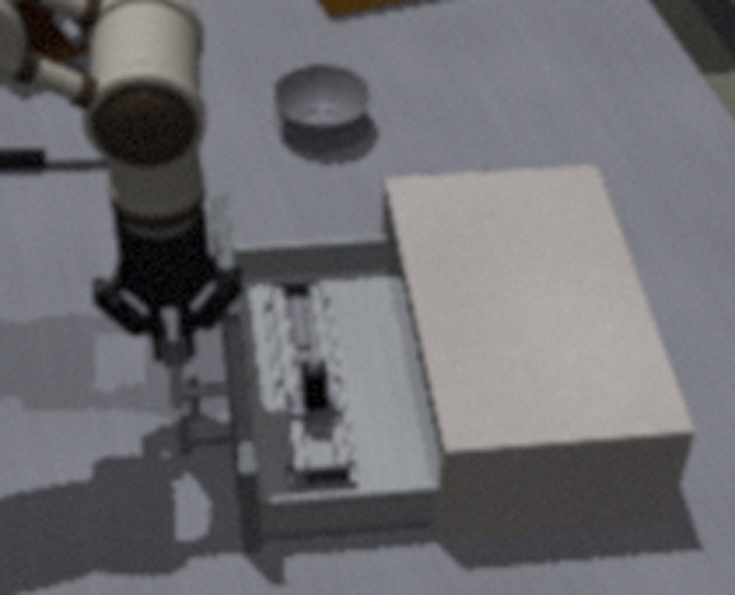

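The drawer is hard on its stop: another 4 mm of command gave no motion and the force rose to 30 N. I'll relax the pull, let go and rise.

>>> carry_out(
  rows="1 0 0.004 0 0;1 0 0 0 0;0.6 0 0 0 0;0.6 0 0 0 0;0.6 0 0 0 0;0.6 0 0 0 0",
)

```text
time_s: 6.85
tool_pos: [0.4606, 0.0346, 0.0649]
eef_rot: [[0.139, 0.99, -0.002], [0.99, -0.139, -0.0], [-0.0, -0.002, -1.0]]
force: [0.1, 0.2, -0.3]
opening: 0.0342
```

>>> carry_out(
  rows="0.6 0 0 -0.01 0;0.6 0 0 -0.02 0;0.6 0 0 -0.03 0;0.6 0 0 -0.03 0;0.6 0 0 -0.03 0;0.6 0 0 -0.03 0;0.6 0 0 -0.03 0;0.6 0 0 0 0",
)

```text
time_s: 7.52
tool_pos: [0.4645, 0.034, 0.253]
eef_rot: [[0.139, 0.99, 0.012], [0.99, -0.139, -0.002], [-0.001, 0.012, -1.0]]
force: [0.6, -0.3, 0.4]
opening: 0.0341
```

>>> carry_out(
  rows="0.6 0 -0.03 0 -0.12;0.6 0 -0.03 0 -0.12;0.6 0.03 0 0 -0.12;0.6 0.03 0 0 -0.12;0.6 0.03 0 0 -0.12;0.6 0.03 0 0 -0.12;0.6 0.03 0 0 -0.12;0.6 0.03 0 0 -0.12",
)

```text
time_s: 8.18
tool_pos: [0.3321, 0.2028, 0.2455]
eef_rot: [[-0.735, 0.678, 0.0], [0.678, 0.735, 0.0], [-0.0, 0.0, -1.0]]
force: [0.1, 0.2, 0.1]
opening: 0.0342
```

```bash
python3 - <<'E'
from h import *
rel([.5,.0,.2],1.43)
i=camera('side');cv2.imwrite('pics/raw_s5.png',i[:,:,::-1]);save('side5.png',i,(220,140,400,270),4)
i=camera('top');cv2.imwrite('pics/raw_t5.png',i[:,:,::-1]);save('top5.png',i,(200,90,360,260),3.5)
E
```

```text
t 8.1833 tcp [0.3321 0.2028 0.2455] open 0.0342 F [0.1 0.2 0.1] tilt 0.01
yaw of y 0.8258025007907164
tool shift [-0.2609 -0.0352  0.0456]
turn -0.6041974992092836
```

View pics/side5.png

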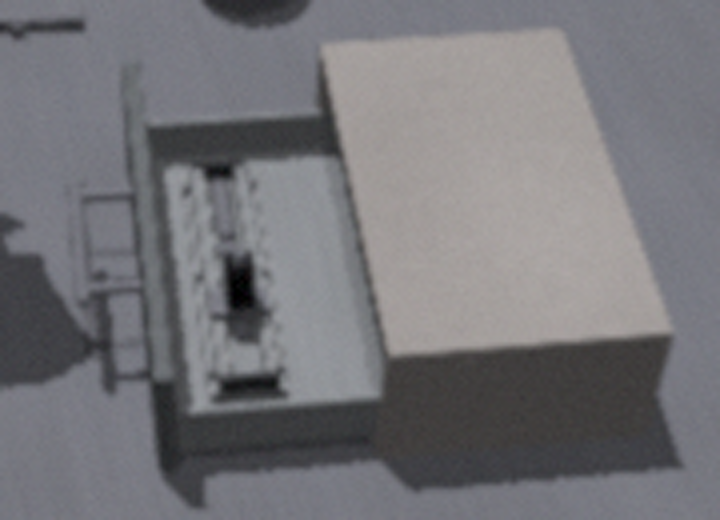

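View pics/top5.png

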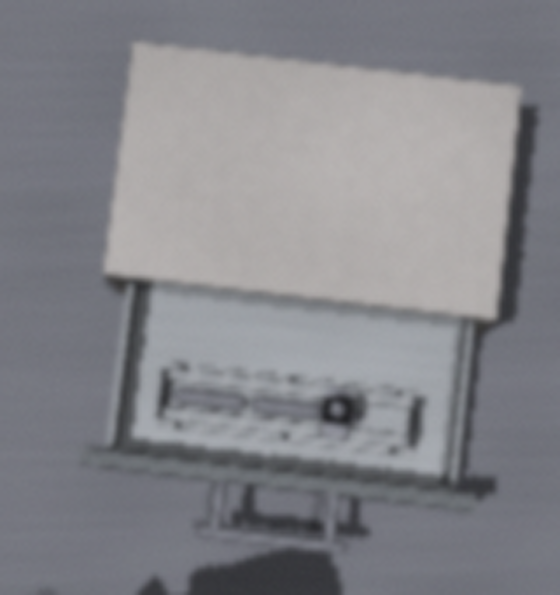

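```bash
python3 - <<'E'
from h import *
i=cv2.imread('pics/raw_s5.png')[:,:,::-1];save('side5b.png',i,(255,175,300,245),8)
i=cv2.imread('pics/raw_t5.png')[:,:,::-1];save('top5b.png',i,(235,185,330,230),8)
E
```

```text
(no output)
```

View pics/side5b.png

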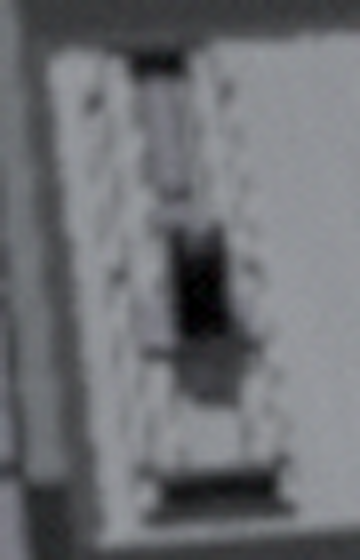

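View pics/top5b.png

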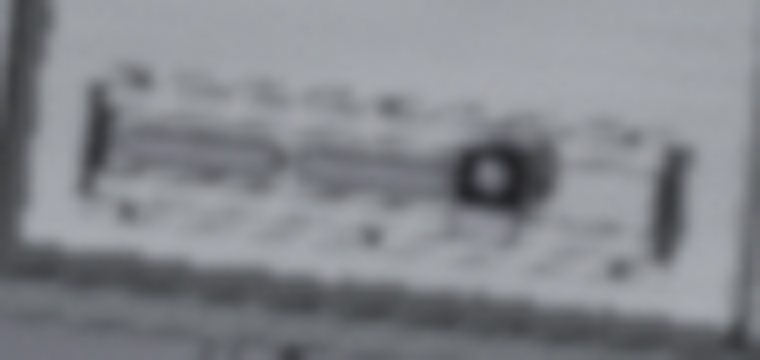

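```bash
python3 - <<'E'
from h import *
gd=np.array([.4606,.0346,0])
for zr in(.025,.03,.035,.04,.045):
    T=ray('top',(296.1,207.0),zr+.051)
    C=np.array([T+a*.011*CX+b*.012*CYv+[0,0,c] for a in(-1,1) for b in(-1,1) for c in(0,-.044)])
    q=np.array([proj('side',c) for c in C])
    N=ray('top',(271.1,205.25),zr-.003);L=ray('top',(247.1,202.5),zr);Rr=ray('top',(318.5,210.6),zr);M=(L+Rr)/2
    r=lambda P:(round((P-M)@CX,4),round((P-M)@CYv,4))
    print(zr,'T',T.round(4),'box',q.min(0).round(1),q.max(0).round(1),'M',M.round(4),'block',r(T),'notch',r(N),'len',np.linalg.norm(L-Rr).round(4),'hand',((gd-M)@CX).round(4),((gd-M)@CYv).round(4))
    print('  caps side',proj('side',L).round(1),proj('side',Rr).round(1),'notch side',proj('side',N).round(1))
E
```

```text
0.025 T [ 0.5762 -0.0308  0.076 ] box [275.9 205.3] [284.1 221.2] M [0.5823 0.011  0.025 ] block (np.float64(-0.0002), np.float64(-0.0422)) notch (np.float64(0.0001), np.float64(0.0381)) len 0.232 hand -0.1238 0.0064
  caps side [274.4 184.4] [282.7 237.9] notch side [277.  201.7]
0.03 T [ 0.5759 -0.0306  0.081 ] box [275.8 204.2] [284.  220.2] M [0.582  0.0109 0.03  ] block (np.float64(-0.0002), np.float64(-0.042)) notch (np.float64(0.0001), np.float64(0.0379)) len 0.2311 hand -0.1235 0.0065
  caps side [274.4 183.4] [282.6 236.7] notch side [277.  200.7]
0.035 T [ 0.5756 -0.0305  0.086 ] box [275.7 203.1] [283.9 219.1] M [0.5816 0.0109 0.035 ] block (np.float64(-0.0002), np.float64(-0.0418)) notch (np.float64(0.0001), np.float64(0.0378)) len 0.2301 hand -0.1232 0.0066
  caps side [274.3 182.5] [282.5 235.6] notch side [276.9 199.7]
0.04 T [ 0.5752 -0.0304  0.091 ] box [275.6 201.9] [283.8 218. ] M [0.5813 0.0108 0.04  ] block (np.float64(-0.0003), np.float64(-0.0416)) notch (np.float64(0.0001), np.float64(0.0376)) len 0.2292 hand -0.1228 0.0067
  caps side [274.2 181.5] [282.4 234.5] notch side [276.8 198.7]
0.045 T [ 0.5749 -0.0303  0.096 ] box [275.5 200.8] [283.7 216.9] M [0.5809 0.0108 0.045 ] block (np.float64(-0.0003), np.float64(-0.0415)) notch (np.float64(0.0001), np.float64(0.0375)) len 0.2283 hand -0.1225 0.0068
  caps side [274.1 180.6] [282.3 233.3] notch side [276.7 197.6]
```

The block's top is at about (296,207) in the top view, with the notch gap at about (271,205). That puts the notch roughly 80 mm to the left of the block. Next I'll turn the jaws along the rail.

>>> carry_out(
  rows="0.35 0 0 0 -0.12;0.35 0 0 0 -0.12;0.35 0 0 0 -0.12;0.35 0 0 0 -0.12;0.35 0 0 0 -0.124;0.35 0 0 0 0;0.35 0 0 0 0",
)

```text
time_s: 8.87
tool_pos: [0.3332, 0.2012, 0.2454]
eef_rot: [[-0.989, 0.151, 0.0], [0.151, 0.989, -0.0], [-0.0, -0.0, -1.0]]
force: [0.0, 0.3, 0.3]
opening: 0.0557
```

```bash
python3 - <<'E'
from h import *
rel([.5757,-.0305,.16],1.431)
E
```

```text
t 8.8667 tcp [0.3332 0.2012 0.2454] open 0.0557 F [0.  0.3 0.3] tilt 0.02
yaw of y 1.4191653273690716
tool shift [-0.2747 -0.1924  0.0855]
turn -0.011834672630928411
```

>>> carry_out(
  rows="0.35 0 0 0 -0.012;0.35 -0.027 -0.0195 0 0;0.35 -0.027 -0.0195 0 0;0.35 -0.027 -0.0195 0 0;0.35 -0.027 -0.0195 0 0;0.35 -0.027 -0.0195 0 0;0.35 -0.027 -0.0195 0 0;0.35 -0.027 -0.0195 0 0",
)

```text
time_s: 9.53
tool_pos: [0.503, 0.0394, 0.2452]
eef_rot: [[-0.991, 0.137, -0.0], [0.137, 0.991, -0.0], [0.0, -0.0, -1.0]]
force: [-0.0, -0.3, -0.4]
opening: 0.0554
```

>>> carry_out(
  rows="0.35 -0.027 -0.0195 0 0;0.35 -0.027 -0.0195 0.02 0;0.35 -0.0275 -0.0195 0.03 0;0.35 0 0 0.03 0;0.35 0 0 0.02 0;0.35 0 0 0 0;0.35 0 0 0 0",
)

```text
time_s: 10.12
tool_pos: [0.5721, -0.026, 0.1467]
eef_rot: [[-0.991, 0.136, -0.003], [0.136, 0.991, 0.001], [0.003, 0.0, -1.0]]
force: [0.2, -0.3, -0.2]
opening: 0.0551
```

```bash
python3 - <<'E'
from h import *
rel([.5757,-.0305,.046],1.431)
i=camera('side');save('side6.png',i,(220,110,400,260),4)
i=camera('top');save('top6.png',i,(220,150,350,240),5)
E
```

```text
t 10.1167 tcp [ 0.5721 -0.026   0.1467] open 0.0551 F [ 0.2 -0.3 -0.2] tilt 0.17
yaw of y 1.4345343066478342
tool shift [-0.0044 -0.004   0.1006]
turn 0.0035343066478341623
```

View pics/side6.png

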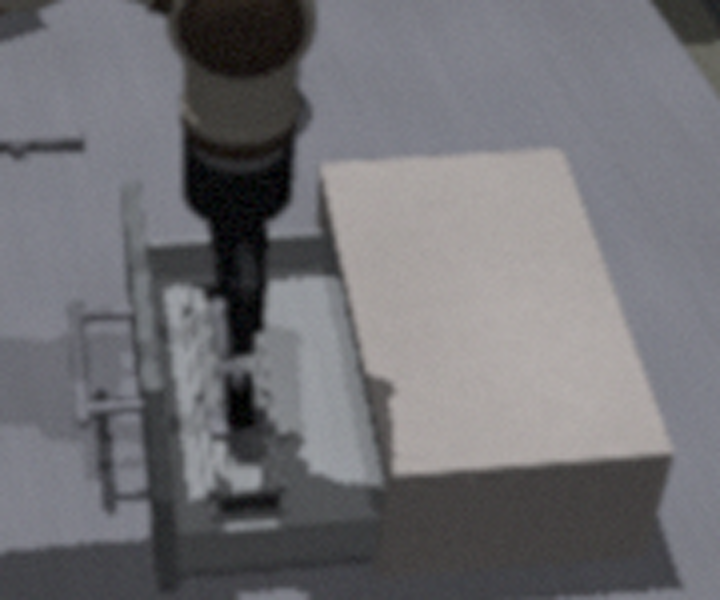

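View pics/top6.png

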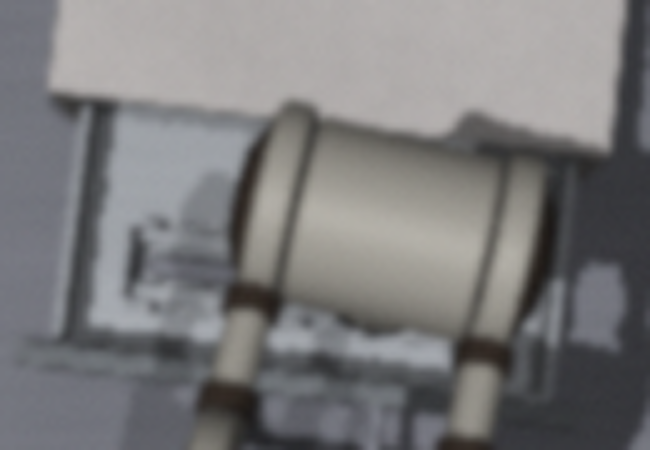

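>>> carry_out(
  rows="0.35 -0.004 -0.004 0.015 0;0.35 0 0 0.02 0;0.35 0 0 0.02 0;0.35 0 0 0.012 0;0.35 0 0 0 0;0.35 0 0 0 0",
)

```text
time_s: 10.72
tool_pos: [0.5769, -0.0305, 0.0816]
eef_rot: [[-0.991, 0.134, 0.001], [0.134, 0.991, -0.0], [-0.001, -0.0, -1.0]]
force: [-0.3, 0.4, 0.4]
opening: 0.0555
```

```bash
python3 - <<'E'
from h import *
rel([.5757,-.0305,.046],1.431)
i=camera('side');save('side7.png',i,(220,110,400,260),4)
E
```

```text
t 10.7167 tcp [ 0.5769 -0.0305  0.0816] open 0.0555 F [-0.3  0.4  0.4] tilt 0.06
yaw of y 1.436094569936742
tool shift [ 0.0012 -0.0001  0.0356]
turn 0.005094569936741955
```

View pics/side7.png

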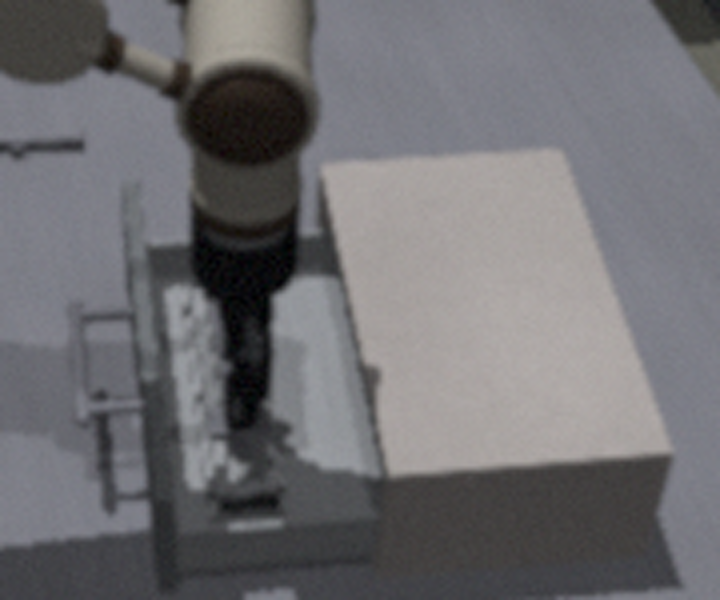

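>>> carry_out(
  rows="0.35 0.001 0 0.012 0.005;0.35 0 0 0.012 0;0.35 0 0 0.008 0;0.35 0 0 0 0;0.35 0 0 0 0",
)

```text
time_s: 11.18
tool_pos: [0.5746, -0.0303, 0.0475]
eef_rot: [[-0.99, 0.139, -0.002], [0.139, 0.99, 0.001], [0.002, 0.0, -1.0]]
force: [-0.0, -0.2, 1.1]
opening: 0.0555
```

>>> carry_out(
  rows="0.5 0 0 0 0;0.6 0 0 0 0;0.7 0 0 0 0;0.8 0 0 0 0;1 0 0 0 0;1 0 0 0 0;1 0 0 0 0",
  squeeze=35,
)

```text
time_s: 11.77
tool_pos: [0.5759, -0.0305, 0.0492]
eef_rot: [[-0.99, 0.14, 0.001], [0.14, 0.99, -0.0], [-0.001, 0.0, -1.0]]
force: [-0.3, 1.6, 4.2]
opening: 0.0236
```

```bash
python3 - <<'E'
from h import *
rel([.5757,-.0305,.046],1.431)
i=camera('side');save('side8.png',i,(220,110,400,260),4)
E
```

```text
t 11.7667 tcp [ 0.5759 -0.0305  0.0492] open 0.0236 F [-0.3  1.6  4.2] tilt 0.06
yaw of y 1.4307913587248366
tool shift [ 0.0002 -0.      0.0032]
turn -0.00020864127516340147
```

View pics/side8.png

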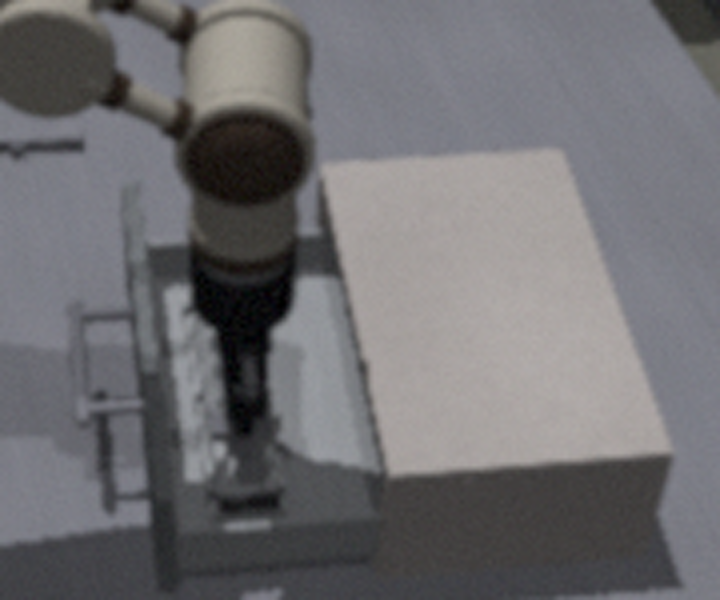

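Opening is 23.6 mm, so the 24 mm block is held. I'll slide it 60 mm quickly, then feel for the notch in small steps.

>>> carry_out(
  rows="1 0 0.006 0 0;1 0 0.009 0 0;1 0 0.009 0 0;1 0 0.009 0 0;1 0 0.009 0 0;1 0 0.009 0 0;1 0 0.009 0 0;1 0 0 0 0",
)

```text
time_s: 12.48
tool_pos: [0.5847, 0.0303, 0.0492]
eef_rot: [[-0.99, 0.139, 0.002], [0.139, 0.99, 0.001], [-0.002, 0.001, -1.0]]
force: [0.6, 1.7, 4.6]
opening: 0.0234
```

>>> carry_out(
  rows="1 0 0.002 0 0;1 0 0.002 0 0;1 0 0.002 0 0;1 0 0 0 0",
)

```text
time_s: 12.82
tool_pos: [0.5854, 0.0348, 0.0492]
eef_rot: [[-0.99, 0.139, 0.002], [0.139, 0.99, -0.0], [-0.002, -0.0, -1.0]]
force: [1.4, -0.2, 5.7]
opening: 0.024
```

```bash
cat >>h.py <<'E'
def st():
    o=env.get_obs();d=np.array(o['tool_pos'])-[.5759,-.0305,.0492];F=np.array(o['force'])
    print('t',o['time_s'],'dx %.4f dy %.4f'%(d@CX,d@CYv),'F cab',(F@CX).round(1),(F@CYv).round(1),F[2].round(1),'open',round(o['opening'],4))
E
python3 -c "
from h import *
st();i=camera('side');save('side9.png',i,(220,110,400,260),4)"
```

```text
t 12.8167 dx 0.0003 dy 0.0659 F cab 1.4 0.0 5.7 open 0.024
```

View pics/side9.png

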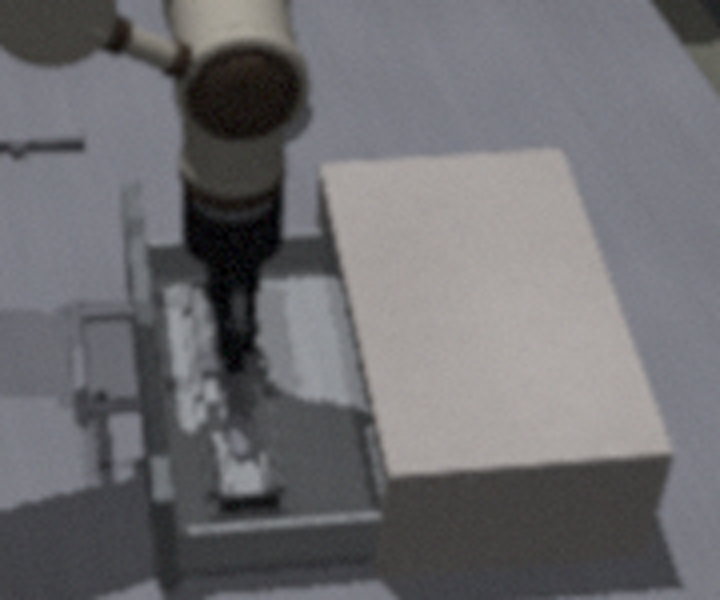

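>>> carry_out(
  rows="1 0 0.002 0 0;1 0 0.002 0 0;1 0 0 0 0",
)

```text
time_s: 13.12
tool_pos: [0.5859, 0.0386, 0.0492]
eef_rot: [[-0.99, 0.139, 0.002], [0.139, 0.99, -0.0], [-0.002, -0.0, -1.0]]
force: [-0.1, -0.9, 5.2]
opening: 0.0237
```

>>> carry_out(
  rows="1 0 0.001 0 0;1 0 0.001 0 0;1 0 0 0 0",
)

```text
time_s: 13.37
tool_pos: [0.5862, 0.0405, 0.0492]
eef_rot: [[-0.99, 0.14, 0.002], [0.14, 0.99, -0.0], [-0.002, -0.0, -1.0]]
force: [0.4, -0.8, 5.8]
opening: 0.0239
```

>>> carry_out(
  rows="1 0 0.001 0 0;1 0 0.001 0 0;1 0 0 0 0",
)

```text
time_s: 13.62
tool_pos: [0.5865, 0.0429, 0.0492]
eef_rot: [[-0.99, 0.14, 0.002], [0.14, 0.99, 0.0], [-0.002, 0.001, -1.0]]
force: [1.1, 1.4, 4.5]
opening: 0.0237
```

>>> carry_out(
  rows="1 0 0.001 0 0;1 0 0.001 0 0;1 0 0 0 0",
)

```text
time_s: 13.87
tool_pos: [0.5869, 0.0455, 0.0492]
eef_rot: [[-0.99, 0.14, 0.002], [0.14, 0.99, 0.001], [-0.002, 0.002, -1.0]]
force: [2.4, 4.6, 4.4]
opening: 0.0234
```

```bash
python3 -c "
from h import *
st()"
```

```text
t 13.8667 dx 0.0003 dy 0.0768 F cab 1.7 4.8 4.4 open 0.0234
```

The spring is drawing the block in (+4.8 N along the rail). I'll go on in 1 mm steps.

>>> carry_out(
  rows="1 0 0.001 0 0;1 0 0 0 0;1 0 0 0 0",
)

```text
time_s: 14.12
tool_pos: [0.5872, 0.0469, 0.0493]
eef_rot: [[-0.99, 0.14, 0.003], [0.14, 0.99, 0.002], [-0.002, 0.002, -1.0]]
force: [2.9, 6.6, 5.0]
opening: 0.0238
```

>>> carry_out(
  rows="1 0 0.001 0 0;1 0 0 0 0;1 0 0 0 0",
)

```text
time_s: 14.37
tool_pos: [0.5873, 0.0485, 0.0492]
eef_rot: [[-0.99, 0.14, 0.003], [0.14, 0.99, 0.003], [-0.002, 0.003, -1.0]]
force: [3.7, 10.9, 5.3]
opening: 0.0239
```

```bash
python3 -c "
from h import *
st();i=camera('side');save('side10.png',i,(255,165,310,245),8)"
```

```text
t 14.3667 dx 0.0003 dy 0.0798 F cab 2.2 11.3 5.3 open 0.0239
```

View pics/side10.png

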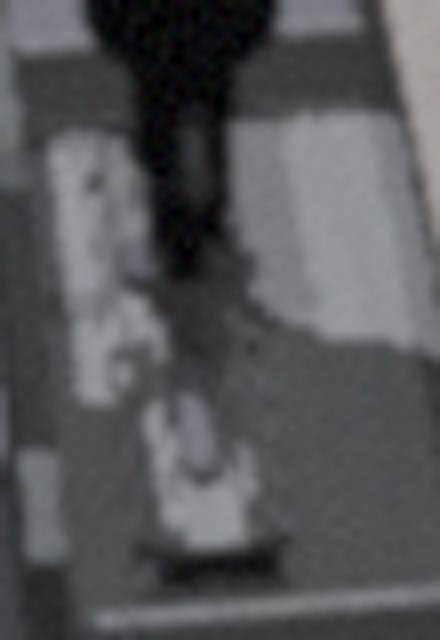

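>>> carry_out(
  rows="1 0 0.001 0 0;1 0 0 0 0;1 0 0 0 0",
)

```text
time_s: 14.67
tool_pos: [0.5875, 0.0493, 0.0492]
eef_rot: [[-0.99, 0.139, 0.003], [0.139, 0.99, 0.002], [-0.002, 0.003, -1.0]]
force: [3.5, 7.5, 5.0]
opening: 0.0238
```

>>> carry_out(
  rows="1 0 0.001 0 0;1 0 0 0 0;1 0 0 0 0",
)

```text
time_s: 14.92
tool_pos: [0.5875, 0.0495, 0.0492]
eef_rot: [[-0.99, 0.139, 0.002], [0.139, 0.99, 0.001], [-0.002, 0.002, -1.0]]
force: [3.2, 3.8, 4.6]
opening: 0.0236
```

```bash
python3 -c "
from h import *
st()"
```

```text
t 14.9167 dx 0.0003 dy 0.0808 F cab 2.7 4.2 4.6 open 0.0236
```

The block now holds firm: 1 mm of command moved it only 0.2 mm and the pull falls off, so the ball is seated. One more mm takes the push to about zero.

>>> carry_out(
  rows="1 0 0.001 0 0;1 0 0 0 0;1 0 0 0 0;1 0 0 0 0",
)

```text
time_s: 15.25
tool_pos: [0.5875, 0.0497, 0.0492]
eef_rot: [[-0.99, 0.139, 0.002], [0.139, 0.99, 0.0], [-0.002, 0.0, -1.0]]
force: [2.4, 0.7, 4.7]
opening: 0.0237
```

```bash
python3 -c "
from h import *
st()"
```

```text
t 15.25 dx 0.0003 dy 0.0810 F cab 2.3 1.0 4.7 open 0.0237
```

>>> carry_out(
  rows="1 0 0.001 0 0;1 0 0 0 0;1 0 0 0 0;1 0 0 0 0",
)

```text
time_s: 15.58
tool_pos: [0.5875, 0.0499, 0.0492]
eef_rot: [[-0.99, 0.139, 0.001], [0.139, 0.99, -0.001], [-0.002, -0.001, -1.0]]
force: [1.3, -1.1, 6.4]
opening: 0.0235
```

```bash
python3 -c "
from h import *
st();i=camera('side');save('side11.png',i,(190,80,400,270),3.5)
i=camera('top');save('top11.png',i)"
```

```text
t 15.5833 dx 0.0003 dy 0.0812 F cab 1.4 -0.9 6.4 open 0.0235
```

View pics/side11.png

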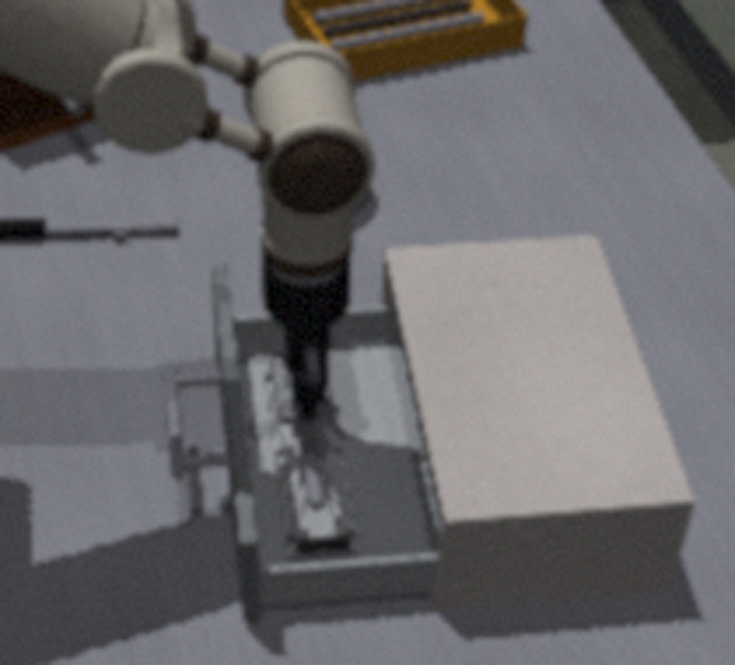

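View pics/top11.png

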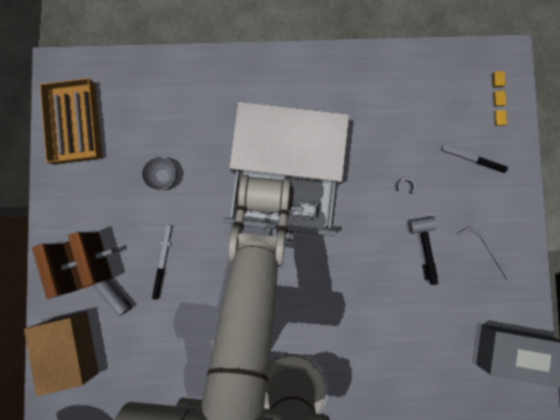

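>>> carry_out(
  rows="1 0 0 0 0;1 0 0 0 0;1 0 0 0 0;1 0 0 0 0;1 0 0 0 0",
)

```text
time_s: 16.1
tool_pos: [0.5875, 0.0499, 0.0492]
eef_rot: [[-0.99, 0.139, 0.001], [0.139, 0.99, -0.001], [-0.002, -0.001, -1.0]]
force: [0.5, -1.2, 6.2]
opening: 0.024
```

```bash
python3 -c "
from h import *
st();env.close_job()"
```

```text
t 16.1 dx 0.0003 dy 0.0812 F cab 0.6 -1.1 6.2 open 0.024
the job is handed in; nothing more can be done
```

I pulled the drawer out to its stop, slid the block 81 mm left into the notch, and handed the job in at 16.1 s while still gripping it. No verdict was reported, and the drawer and plunger readings can't be read directly, so these checks are indirect:

- **Drawer:** at the end of the pull, 4 mm more command gave no motion and the force rose to 30 N. After I released the handle, the tool shifted only 0.3 mm along the drawer's direction while I slid the block, and the last picture still shows the drawer out.
- **Notch:** the images put the notch 80 mm from the block, and the block stopped at 81 mm. The spring pulled it forward with up to 11 N. After that, 1 mm steps moved it only 0.2 mm each while the force fell through zero.
- **Block at the end:** it was at rest, with about 1 N along the rail. The fingers were 24 mm open with a 35 N grip set, which matches the block's width.
- **Bystanders:** all four look unmoved in the last top picture; I compared this by eye only.
- **Small disagreements:** while I held the block there was a steady upward force of 4–6 N that I did not explain. The 11 N pull was also above the stated 8 N.

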